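# Load a post foot into a welding jig

## Robot

A 6-joint arm with a two-finger parallel gripper is mounted at the origin on the work surface. World frame = base frame: x ahead of the robot, y to its left, z up, the work surface at z = 0. Lengths are in m, angles in rad, forces in N, time in s.
With the tool pointing down it reaches from about 0.275 to 1 m from the base axis. Payload 8.4 kg.
Tool frame: the origin (TCP) lies between the finger pads; the fingertips stand 22 mm ahead of it and the grasp point (between the pads) lies 3 mm ahead of it; z points along the fingers, y is the line along which they close (so a half turn about z gives the same grasp; the last joint's range is limited). The gripper opens to 85 mm and grips with 20 to 120 N. Pads are 22 mm wide; open, the fingers measure 114 mm over their backs; the gripper's body (76 mm by 85 mm) begins 54 mm behind the grasp point. The pads swing forward as they close: fully open they stand 13 mm farther back than shut.
Start: joints at [-1.331, 0.353, 1.633, -0, 1.155, -0.002], TCP at [0.15, -0.607, 0.253] pointing down, gripper open.
Joint ranges: [-2.63, 2.63], [-0.92, 2.1], [0.06, 2.66], [-1.3, 4.44], [0, 2.69], [-3.02, 3.02]. Speed limits (rad/s): [2.22, 2.22, 2.79, 3.14, 3.14, 3.14].

## Interface

Orientations are given as a unit quaternion [w, x, y, z].
In Python, from plant import status, imaging, job gives the robot as it stands. The module is installed in compiled form; this text tells all that it offers.
- The arm moves only by the shell command python3 -m pendant 'ROWS' [FORCE]. ROWS is JSON, a list of rows, each a list of 3 entries, a list of its own where there are three numbers: the shift along the tool's x, y, z normalised to -1 to 1, where 1 is 500 mm, then the turn, a rotation vector about the tool's x, y, z normalised to -1 to 1, where 1 is 45 degrees, then the closure, from -1 (fully open) to 1 (shut). A call has 1 to 20 rows; each row is the pose to reach, as a shift and turn from the pose commanded when the call began, along the tool's axes at that moment; what a row does not reach only later rows make up. A row lasts 1/8 s, in which the tool goes at most 62.5 mm and 10.7 degrees, less where a joint would pass 70% of its speed; a pose out of reach is approached as far as the arm can. A call with a number of a shift or a turn outside -1 to 1 is refused whole. A call with a gripper value outside its range is refused whole. The fingers move at their own pace and stop on an object; FORCE is the grip in N (left out, the last holds). Time passes only in rows, so rows that repeat a pose let the fingers close. It gives the time, the measured TCP pose, the force, the opening and the grip force at its end, in the units of the state.
- status.get_obs(): the state, without advancing time (a new reading comes with each control period).
- imaging.snapshot(name): name is "scene" or "top" or "wrist"; returns a dict with "frame" (420x560x3 uint8, red, green, blue), "fovy" (degrees; the focal length in pixels is half the picture's height over the tangent of half this angle, whatever the lens; pixels are square), "cx", "cy" (the principal point, pixels), "origin" and "rotation" of the camera in the world. Camera axes: x right, y down, z forward; pixel columns grow to the right and rows downward; lengths in m; the calibration is good to about 2 mm. A picture is of the moment at which its call begins. There is no depth.
- job.job_done(): hands the job in; it is judged then, once.
The state is a dict: "t": time; "joints": joint angles; "joint_velocities": joint speeds; "tau": joint torques, N m; "eef_pos": TCP position; "tool_rot": TCP orientation; "force": force on the tool from outside, world axes, zero at the start; "moment": the same for the moment, N m; "grip_width": finger opening in m; "finger_force": force on a finger pad.
Only numpy, scipy, OpenCV 4.12 (cv2) and the standard library are available. Lean on these libraries where they do the work, as an engineer would, in place of code of your own. Each camera call takes 0.05 s, during which the arm holds its last target. There are 200 camera calls.

## Task

Load the post foot whose plate has a tongue into the welding jig, ready for tacking: the tongue goes in under the keeper strap, the plate lies flat on the pocket floor, and it is pushed fully home and square against both the end stop behind the strap, so that the stop's little spring plunger is pushed in, and the tall side fence. The end stop is set differently for each job, so find it by feel, without ramming it; then let go, and leave the plain foot, the standing pipe stub and the spray can where they are.

Things in the scene. Friction and masses are not known exactly. Their poses are not given: they have to be found in the camera images.
- foot: loose steel post foot, 0.48 to 0.78 kg. Plate 8 mm thick: a rectangle 80 mm long (x) by 70 wide (y) with a tongue 40 wide sticking out 45 mm from the middle of its -x end (T-shaped from above, 125 long in all); a tube stub stands on the rectangle's middle. Origin: centre of the rectangle's underside, under the stub; x points away from the tongue, z up. Starts flat on the bench
- stub_top (a point): centre of the top of the foot's stub, 63 mm above its underside. The stub is rectangular tube, 40 mm along the foot's x by 30 along its y, from the plate's top (z = 8) up; its flat sides are the place to grip, best across the 30 mm
- tongue_tip (a point): middle of the lower edge of the foot's tongue end, 85 mm from the foot's origin along its -x; axes as the foot's
- jig: fixed steel welding jig; base plate 10 mm thick, x -125 to +100 and y -65 to +65 mm, its top is the pocket's floor. Origin at bench level; keeper end at its -x, tall fence at its +y. Low rails, 6 mm above the floor and 12 thick, close the other sides: heel rail face at x = +72, side rail face at y = -36. The foot goes in with its axes along the jig's, tongue to -x. A push of about 10 N is plenty
- slot (a point): point on the pocket's floor under the front edge of the keeper strap, over which the tongue's middle line lies when the foot is against the fence: jig x = -44, y = +3, z = +10 mm; axes as the jig's. Under the strap is the tongue's slot, from y = -25 to +31 between two posts (x -58 to -44) which the wider plate does not pass
- strap (a point): middle of the lower front edge of the rigid keeper strap: jig x = -44, y = +1, z = +25 mm. It bridges the slot from x = -58 to -44, 15 to 21 mm above the floor, y -48 to +50. From its front edge to the heel rail is 116 mm, less than the foot's 125, so the foot cannot go in level: tongue first under the strap, other end raised (8 to 14 degrees works)
- plunger (a joint): how far the end stop's light spring plunger (0.4 to 1.2 N, 7 mm pin at half the plate's thickness) is pushed in: 0 free, 0.004 m flush with the stop's hard face. That face, 36 mm wide, 12 high, looks to +x at jig x between -60 and -82, behind the strap: its setting differs each time and is not reported. The plunger does not push the released foot back
- fence (a point): middle of the top inner edge of the tall side fence: jig x = +20, y = +38, z = +26 mm. The fence's face looks to -y, stands 16 mm above the floor, 12 mm thick, from x = -44 to +84. The pocket is 4 mm wider than the foot
- plain_foot: a similar loose steel foot without a tongue, not wanted: plate 80 x 70 x 8 mm, square 30 mm stub up to 58 mm high; origin under its centre; it lies at the other of the two places
- pipe_stub: loose short round pipe standing on end, 48 mm across, 75 mm tall; origin at its foot
- spray: loose spray can standing upright, 64 mm across, 190 mm tall; origin at its foot
Not all that is in view belongs to the job. Leave any blue or orange look-alike of the foot alone.

How it is judged:
On the way:
1. the tongue is in the jig, under the keeper strap (x of tongue_tip in the frame of slot between -0.045 and -0.003 m and z of tongue_tip in the frame of slot below 0.008 m and y of tongue_tip in the frame of slot between -0.012 and 0.012 m), for 0.1 s.
At the end, for the whole second after the job is handed in: The tongued foot lies at rest in the jig, tongue under the strap, flat on the floor (1.5 mm, 1.4 degrees), square (1.4 degrees), within 1.5 mm of the stop face (plunger in by over 2.5 of its 4 mm) and within 1.5 mm of the tall fence, and let go (value of joint plunger above 0.0025 m and x of tongue_tip in the frame of slot between -0.042 and -0.01 m and y of foot in the frame of slot between -0.0015 and 0.002 m and z of each of foot, tongue_tip in the frame of slot below 0.0015 m and angle between the x axis of foot and the x axis of jig, either way round below 0.025 rad and angle between foot's own z axis and vertical below 0.025 rad and linear speed of foot below 0.01 m/s and contact force between the fingers and foot below 0.1 N); the robot touches nothing.
It fails at once if plain foot shoved more than 30 mm or knocked over (distance of plain_foot from where it was at the start of the episode above 0.03 m or angle between plain_foot's own z axis and vertical above 0.5 rad).
It fails at once if pipe stub shoved more than 30 mm or knocked over (distance of pipe_stub from where it was at the start of the episode above 0.03 m or angle between pipe_stub's own z axis and vertical above 0.5 rad).
It fails at once if spray shoved more than 30 mm or knocked over (distance of spray from where it was at the start of the episode above 0.03 m or angle between spray's own z axis and vertical above 0.5 rad).
It fails at once if the foot rammed against the jig with more than 50 N (contact force between foot and jig above 50 N).
It also fails if it takes over 54 s, if anything falls off the work surface, if the arm or the gripper's body presses on something with over 40 N, if the wrist force passes 120 N, or if a joint passes its speed limit or range.

## Working session

There is one attempt and no reset: what is moved stays moved. The work goes in short steps, Python scripts to look and compute and a shell command to move; the robot and the scene stay as the last step left them, time stands still between calls to the robot, and variables do not carry over. Pictures are saved under pics/ and viewed, at most 10 in all, crops included, and the job is handed in when it is done.

```bash
mkdir -p pics
cat > h.py <<'E'
import numpy as np, cv2, json
from plant import status, imaging, job
from scipy.spatial.transform import Rotation as R
def snap(n):
    s=imaging.snapshot(n); f=s["frame"]; np.savez(f"pics/{n}.npz",**{k:np.array(v) for k,v in s.items()}); return s
def load(n): return dict(np.load(f"pics/{n}.npz"))
def ray(s,u,v):
    f=210/np.tan(np.radians(float(s["fovy"]))/2)
    d=np.array([(u-s["cx"])/f,(v-s["cy"])/f,1.]); Rm=np.array(s["rotation"])
    if Rm.shape==(4,): Rm=R.from_quat(Rm[[1,2,3,0]]).as_matrix()
    return np.array(s["origin"]),Rm@d
def onz(s,u,v,z):
    o,d=ray(s,u,v); return o+d*(z-o[2])/d[2]
def proj(s,p):
    f=210/np.tan(np.radians(float(s["fovy"]))/2); Rm=np.array(s["rotation"])
    if Rm.shape==(4,): Rm=R.from_quat(Rm[[1,2,3,0]]).as_matrix()
    c=Rm.T@(np.array(p)-s["origin"]); return np.array([c[0]/c[2]*f+s["cx"],c[1]/c[2]*f+s["cy"]])
E
python3 - <<'E'
from h import *
for n in ["scene","top"]:
    s=snap(n); cv2.imwrite(f"pics/{n}.png",s["frame"][...,::-1]); print(n,s["origin"],np.round(s["rotation"],3),s["fovy"],s["cx"],s["cy"])
print(status.get_obs())
E
```

```text
scene [ 0.88169984 -0.46224098  0.90739646] [-0.262  0.895  0.346 -0.101] 48.30456855520489 278.7144883682575 213.29955596907797
top [ 0.40712881 -0.07591428  1.30206698] [-0.032  0.713 -0.699  0.034] 49.08472055135422 281.5478194914755 207.67617450994445
{'t': 0.1, 'joints': array([-1.33137247e+00,  3.53581843e-01,  1.63405157e+00,  2.97570657e-05,
        1.15523615e+00, -2.39818987e-03]), 'joint_velocities': array([ 1.16842839e-03, -1.56520403e-03, -2.78567357e-03, -3.82176002e-04,
       -1.54744052e-05,  7.34874891e-04]), 'tau': array([-6.56434477e-04, -6.06356335e+01, -3.42819858e+01, -2.56716896e-05,
        3.93011898e-03, -2.36858955e-05]), 'eef_pos': array([ 0.14958309, -0.60641676,  0.25263841]), 'tool_rot': array([-6.35585697e-04,  9.92699686e-01,  1.20610635e-01, -6.19751921e-05]), 'force': array([ 0.26790664,  0.28135843, -0.32778826]), 'moment': array([-0.02438737, -0.00064569,  0.00028888]), 'finger_force': 0.0, 'grip_width': 0.08549682520234246}
```

View pics/top.png

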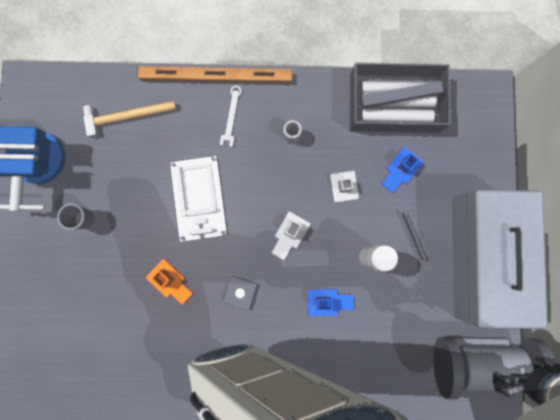

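View pics/scene.png

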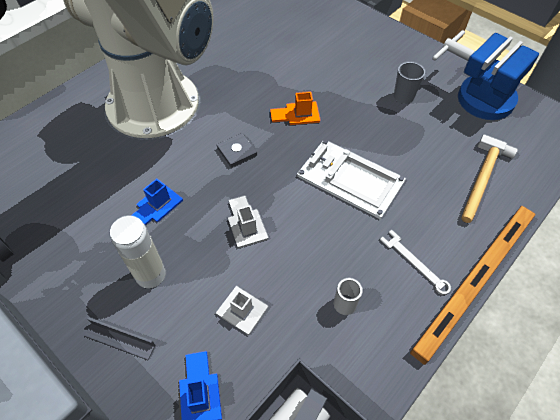

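The top view shows the tongued foot near (291,233), with its tongue pointing down-left. The jig is near (199,198) with its keeper end at the bottom, around (199,225). The plain foot is at (344,185), the pipe at (292,130) and the spray can at (380,258).

Run:
```python
from h import *
a=load("top"); f=a["frame"][140:270,160:330][...,::-1]; 
big=cv2.resize(f,None,fx=4.5,fy=4.5,interpolation=cv2.INTER_CUBIC)
cv2.imwrite("pics/c1.png",big)
g=cv2.cvtColor(a["frame"],cv2.COLOR_RGB2HSV)
m=((g[...,1]<45)&(g[...,2]>120)).astype(np.uint8)
cs,_=cv2.findContours(m,cv2.RETR_EXTERNAL,cv2.CHAIN_APPROX_NONE)
for c in cs:
    if cv2.contourArea(c)>200:
        (x,y),wh,an=cv2.minAreaRect(c)
        if y>270 or y<150 or x>400: continue
        b=cv2.boxPoints(((x,y),wh,an)); print(np.round([x,y]),np.round(wh,1),round(an,1))
        print(np.round([onz(a,*p,0.01)[:2] for p in b],4).tolist())
        ap=cv2.approxPolyDP(c,2,True)[:,0]; print(ap.tolist(), np.round([onz(a,*p,0.008)[:2] for p in ap],3).tolist())
```

```text
[ 17. 151.] [14. 34.] 90.0
[[0.6955, 0.7278], [0.6974, 0.6311], [0.6569, 0.6282], [0.655, 0.7247]]
[[0, 144], [0, 158], [34, 157], [27, 154], [6, 155], [3, 151], [5, 148], [34, 148], [34, 145]] [[0.696, 0.729], [0.655, 0.726], [0.66, 0.63], [0.668, 0.65], [0.664, 0.71], [0.676, 0.719], [0.685, 0.714], [0.686, 0.631], [0.695, 0.632]]
[280. 210.] [419. 559.] 90.0
[[1.1257, 0.7608], [1.161, -0.8863], [-0.0318, -0.8417], [-0.0588, 0.6701]]
[[0, 0], [0, 124], [34, 124], [60, 137], [66, 143], [84, 143], [93, 147], [93, 166], [73, 167], [74, 171], [90, 171], [93, 174], [91, 187], [65, 189], [64, 204], [55, 218], [32, 217], [29, 214], [31, 211], [50, 211], [51, 188], [23, 182], [24, 194], [20, 204], [21, 178], [15, 175], [0, 177], [0, 419], [204, 419], [202, 413], [205, 410], [210, 410], [219, 419], [258, 419], [195, 367], [210, 366], [212, 363], [227, 360], [244, 352], [203, 362], [188, 360], [193, 353], [222, 345], [246, 343], [267, 351], [270, 345], [280, 340], [307, 336], [389, 342], [398, 339], [433, 343], [441, 334], [460, 332], [465, 335], [504, 335], [508, 339], [464, 340], [473, 344
[... 521 characters left out ...]
7, 0.68], [0.601, 0.722], [-0.06, 0.671], [-0.05, 0.12], [-0.034, 0.126], [-0.026, 0.118], [-0.026, 0.105], [-0.049, 0.08], [-0.047, -0.026], [0.087, 0.15], [0.09, 0.109], [0.098, 0.104], [0.107, 0.063], [0.129, 0.017], [0.1, 0.128], [0.105, 0.169], [0.124, 0.157], [0.147, 0.078], [0.153, 0.012], [0.133, -0.046], [0.149, -0.054], [0.163, -0.081], [0.175, -0.156], [0.163, -0.382], [0.172, -0.406], [0.163, -0.503], [0.188, -0.525], [0.194, -0.578], [0.186, -0.591], [0.188, -0.699], [0.178, -0.71], [0.173, -0.588], [0.162, -0.613], [0.161, -0.707], [0.178, -0.715], [0.17, -0.718], [0.167, -0.74], [0.208, -0.744], [0.209, -0.774], [0.2, -0.777], [0.209, -0.808], [0.175, -0.851], [1.162, -0.888]]
```

View pics/c1.png

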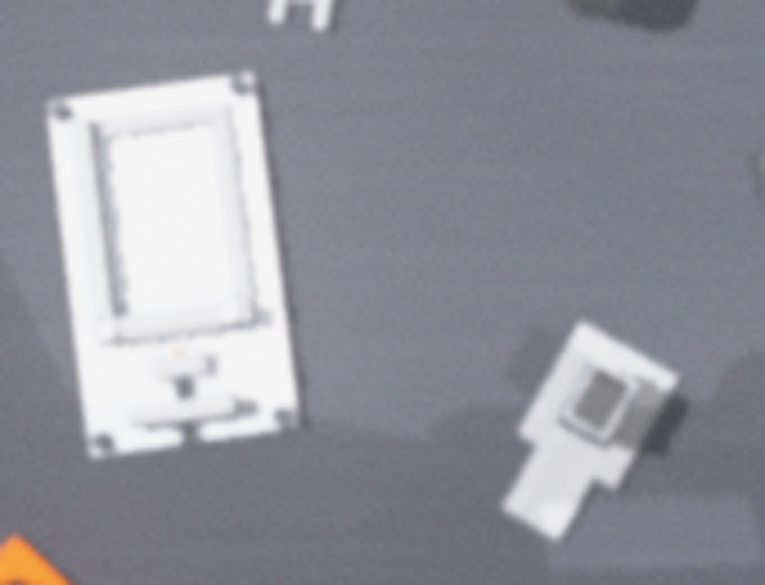

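The crop shows the jig's base corners at about (48,103), (252,72), (298,428) and (92,458) in crop pixels. The foot's plate corners are at (582,322), (678,377), (613,488) and (520,435), and its tongue end is at (503,507)–(558,540).

Run:
```python
from h import *
a=load("top"); 
def blob(x0,y0,x1,y1,thr,k=4):
    f=cv2.cvtColor(a["frame"],cv2.COLOR_RGB2GRAY)[y0:y1,x0:x1]
    f=cv2.resize(f,None,fx=k,fy=k,interpolation=cv2.INTER_CUBIC)
    m=(f>thr).astype(np.uint8); cs,_=cv2.findContours(m,cv2.RETR_EXTERNAL,cv2.CHAIN_APPROX_NONE)
    c=max(cs,key=cv2.contourArea)
    return (c[:,0]+.5)/k-.5+[x0,y0]
j=blob(160,145,240,255,170); r=cv2.minAreaRect(j.astype(np.float32))
W=np.array([onz(a,*p,0.01)[:2] for p in cv2.boxPoints(r)])
print("jig",W.round(4).tolist(),W.mean(0),[np.linalg.norm(W[i]-W[i-1]).round(4) for i in range(4)])
e=W-np.roll(W,1,0); print(np.degrees(np.arctan2(e[:,1],e[:,0])))
for thr in(140,155,170):
    q=blob(262,205,316,265,thr); r=cv2.minAreaRect(q.astype(np.float32))
    W=np.array([onz(a,*p,0.008)[:2] for p in cv2.boxPoints(r)]); e=W-np.roll(W,1,0)
    ap=cv2.approxPolyDP(q.astype(np.float32),1.5,True)[:,0]
    print("foot",thr,W.mean(0),np.linalg.norm(e,axis=1).round(4),np.degrees(np.arctan2(e[:,1],e[:,0])).round(1)); print(np.round([onz(a,*p,0.008)[:2] for p in ap],4).tolist())
# manual corners
C=lambda x,y,z:onz(a,160+(x+.5)/4.5-.5,140+(y+.5)/4.5-.5,z)[:2]
print("manual foot",[C(*p,.008).round(4).tolist() for p in [(582,322),(678,377),(613,488),(520,435),(503,507),(558,540)]])
print("stub top rim",[C(*p,.063).round(4).tolist() for p in [(588,358),(638,388),(606,440),(562,408)]])
print("jig",[C(*p,.01).round(4).tolist() for p in [(48,103),(252,72),(298,428),(92,458)]])
# scene crops
s=load("scene")
b=[cv2.resize(s["frame"][y:y+130,x:x+130,::-1],None,fx=3,fy=3,interpolation=cv2.INTER_CUBIC) for x,y in [(286,110),(190,160)]]
cv2.imwrite("pics/c2.png",np.hstack(b))
```

```text
jig [[0.6552, 0.2459], [0.6762, 0.111], [0.4484, 0.0737], [0.4281, 0.2065]] [0.55198959 0.1592649 ] [np.float64(0.2305), np.float64(0.1366), np.float64(0.2308), np.float64(0.1343)]
[   9.84209945  -81.1627603  -170.70799995   98.67140999]
foot 140 [ 0.44916457 -0.09893182] [0.0752 0.1334 0.0758 0.133 ] [  61.3  -28.8 -118.9  150.9]
[[0.5225, -0.1008], [0.4532, -0.0599], [0.438, -0.0686], [0.4055, -0.0511], [0.3818, -0.0844], [0.4177, -0.1069], [0.4159, -0.1223], [0.4413, -0.1332], [0.4474, -0.1197], [0.4637, -0.1286], [0.4676, -0.1454], [0.4869, -0.1621]]
foot 155 [ 0.449019   -0.09867138] [0.0731 0.1303 0.0737 0.1299] [  61.   -29.1 -119.3  150.6]
[[0.5204, -0.1023], [0.5181, -0.0953], [0.4554, -0.062], [0.438, -0.07], [0.4062, -0.0525], [0.3832, -0.0837], [0.417, -0.1055], [0.4173, -0.1223], [0.4322, -0.1312], [0.4413, -0.1311], [0.4445, -0.1163], [0.4694, -0.1292], [0.4718, -0.1447], [0.484, -0.16]]
foot 170 [ 0.44883499 -0.09863675] [0.0714 0.1282 0.072  0.1279] [  61.1  -29.  -119.2  150.7]
[[0.5197, -0.1016], [0.4526, -0.062], [0.4394, -0.0714], [0.4063, -0.0539], [0.3845, -0.0837], [0.4205, -0.1068], [0.4187, -0.1223], [0.4364, -0.1318], [0.4512, -0.0979], [0.4473, -0.1162], [0.4815, -0.1382], [0.4768, -0.1523], [0.484, -0.1593]]
manual foot [[0.5195, -0.0997], [0.4861, -0.1604], [0.4161, -0.1208], [0.448, -0.0622], [0.403, -0.0526], [0.3833, -0.0872]]
stub top rim [[0.4931, -0.1026], [0.4757, -0.1329], [0.4442, -0.1143], [0.4628, -0.0876]]
jig [[0.6517, 0.2405], [0.6742, 0.1122], [0.4496, 0.0762], [0.4284, 0.2037]]
```

View pics/c2.png

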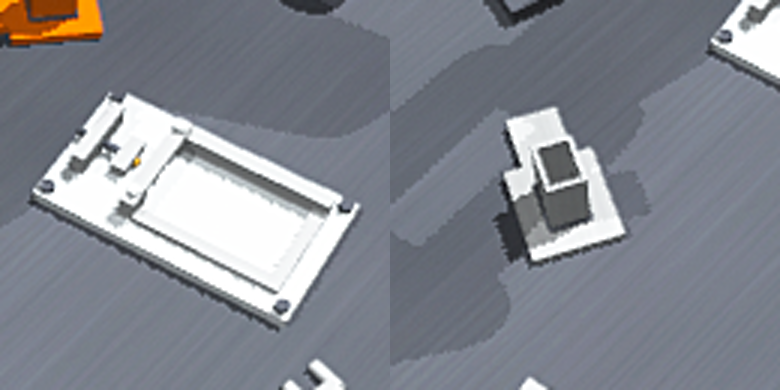

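The scene crop confirms the layout. The strap and stop are at the robot end of the jig (around (100,140) in the left panel), the fence is on the far +y side, and the foot's stub is standing upright. The stub-top centre (0.469, -0.109) agrees with the plate estimate, so the foot is at (0.469, -0.110) with yaw -29°. The jig origin is at about (0.564, 0.161) with yaw 9.4°.

```bash
cat >> h.py <<'E'
def goto(p,yaw,tilt=0):
    "tool down, tool x at world yaw (deg), then tilt (deg) about tool y; prints the row"
    o=status.get_obs(); q=o["tool_rot"]; R0=R.from_quat([q[1],q[2],q[3],q[0]])
    R1=R.from_euler("z",yaw,degrees=True)*R.from_euler("x",180,degrees=True)*R.from_euler("y",tilt,degrees=True)
    s=R0.inv().apply(np.array(p)-o["eef_pos"])/.5; t=(R0.inv()*R1).as_rotvec()/np.radians(45)
    print("shift",s.round(4).tolist(),"turn",t.round(4).tolist(),"rows>=",np.linalg.norm(s)*.5/.0625,np.linalg.norm(t)*45/10.7)
E
python3 -c "
from h import *
goto([.469,-.110,.30],-29.1); s=load('top'); print(onz(s,380,258,.19),onz(s,344,185,.05))"
```

```text
shift [0.858, -0.8111, -0.0937] turn [-0.0016, 0.0006, 0.9545] rows>= 9.475187049612526 4.014462889035721
[ 0.39491547 -0.31738691  0.19      ] [ 0.59100848 -0.24893505  0.05      ]
```

```bash
python3 -m pendant '[[[0,0,-0.15],[0,0,0],-1],[[0.858,-0.811,-0.15],[0,0,0.954],-1],[[0.858,-0.811,-0.15],[0,0,0.954],-1],[[0.858,-0.811,-0.15],[0,0,0.954],-1],[[0.858,-0.811,-0.15],[0,0,0.954],-1],[[0.858,-0.811,-0.15],[0,0,0.954],-1],[[0.858,-0.811,-0.15],[0,0,0.954],-1],[[0.858,-0.811,-0.15],[0,0,0.954],-1],[[0.858,-0.811,-0.15],[0,0,0.954],-1],[[0.858,-0.811,-0.15],[0,0,0.954],-1],[[0.858,-0.811,-0.15],[0,0,0.954],-1],[[0.858,-0.811,-0.094],[0,0,0.954],-1],[[0.858,-0.811,-0.094],[0,0,0.954],-1],[[0.858,-0.811,-0.094],[0,0,0.954],-1]]' 40
python3 - <<'E'
from h import *
s=snap("wrist"); print(s["origin"])
print("foot pts",[proj(s,p).round(1).tolist() for p in [(.469,-.1096,.063),(.469,-.1096,0)]])
goto([.53,.15,.38],9.4)
goto([.4688,-.1096,.046],-29.1)
cv2.imwrite("pics/w1.png",s["frame"][...,::-1])
E
```

```text
t: 1.85
eef_pos: [0.4691, -0.1107, 0.3008]
tool_rot: [0.0, 0.968, -0.251, -0.0]
force: [-0.2, -0.5, 0.7]
grip_width: 0.0852
finger_force: 0.0
[ 0.54117301 -0.14955132  0.42150586]
foot pts [[279.8, 179.3], [279.7, 168.9]]
shift [-0.1477, -0.515, -0.1578] turn [0.0001, -0.0011, -0.8561] rows>= 4.468045669967396 3.600344181491381
shift [-0.0025, -0.0017, 0.5102] turn [-0.0003, -0.0011, -0.0005] rows>= 4.082048157317243 0.005112540245017041
```

View pics/w1.png

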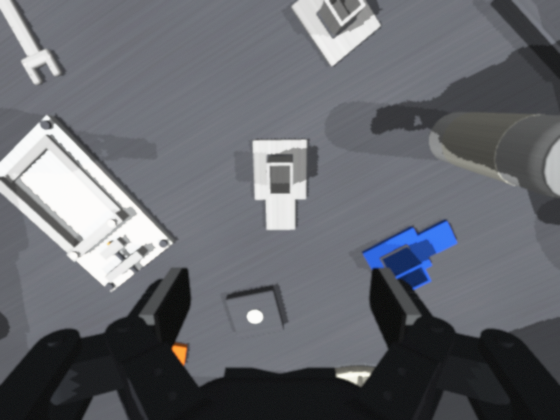

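The wrist view shows the foot squared to the tool, with the stub top at (280,178) where it was predicted at (280,179). I'll take one closer look at the jig before grasping.

```bash
python3 -m pendant '[[[-0.15,-0.515,0.06],[0,0,-0.856],-1],[[-0.15,-0.515,0.06],[0,0,-0.856],-1],[[-0.15,-0.515,0.06],[0,0,-0.856],-1],[[-0.15,-0.515,0.06],[0,0,-0.856],-1],[[-0.15,-0.515,0.06],[0,0,-0.856],-1],[[-0.15,-0.515,0.06],[0,0,-0.856],-1],[[-0.15,-0.515,0.06],[0,0,-0.856],-1]]'
python3 - <<'E'
from h import *
s=snap("wrist"); s=load("wrist"); o=status.get_obs(); print(o["eef_pos"],s["origin"],s["rotation"])
b=cv2.resize(s["frame"][40:340,80:480,::-1],None,fx=2,fy=2,interpolation=cv2.INTER_CUBIC)
cv2.imwrite("pics/w2.png",b)
goto([.4688,-.1096,.30],-29.1)
E
```

```text
t: 2.78
eef_pos: [0.5286, 0.1498, 0.2707]
tool_rot: [0.0, 0.997, 0.081, 0.0]
force: [-0.5, -0.9, 0.3]
grip_width: 0.0854
finger_force: 0.0
[0.52864196 0.14960462 0.27071474] [0.60982296 0.16309594 0.39144211] [ 0.1210362   0.75246944 -0.63920731 -0.10273265]
shift [-0.2021, 0.4922, -0.0584] turn [0.0003, -0.0005, 0.854] rows>= 4.282077183527273 3.5914752468680136
```

View pics/w2.png

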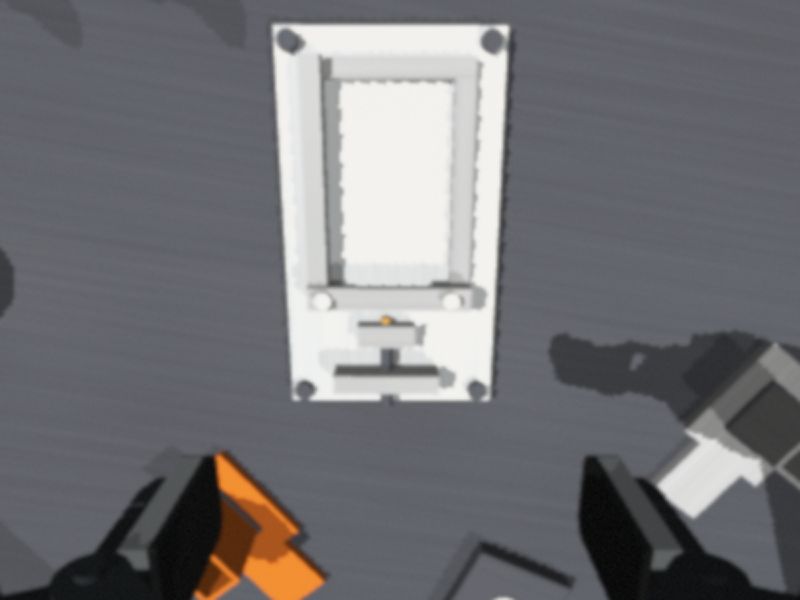

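The wrist crop shows the base corners at (273,24), (510,25), (492,401) and (292,401). The strap's front top edge is at row 287, from (309) to (472). The stop block's front is at row 323 with the orange plunger at (386,320), and the fence's inner top edge runs from (320,58) to (326,285).

Run:
```python
from h import *
s=load("wrist")
C=lambda x,y,z:onz(s,80+(x+.5)/2-.5,40+(y+.5)/2-.5,z)
B=np.array([C(*p,.01)[:2] for p in [(273,24),(510,25),(492,401),(292,401)]])
print(B.round(4).tolist(),B.mean(0)); 
for i in range(4): e=B[i]-B[i-1]; print(np.linalg.norm(e).round(4),np.degrees(np.arctan2(e[1],e[0])).round(2))
yaw=9.3
f=cv2.cvtColor(s["frame"],cv2.COLOR_RGB2GRAY)
for yw in(9.2,):
  a=np.radians(yw);ex=np.array([np.cos(a),np.sin(a)]);ey=np.array([-ex[1],ex[0]])
  org=B.mean(0)+.0125*ex; print("jig",org)
  J=lambda x,y,z:np.round([(C(x,y,z)[:2]-org)@ex*1e3,(C(x,y,z)[:2]-org)@ey*1e3],1)
  print("strap front y-48..50, x-44",J(309,287,.031),J(472,287,.031),"fence top in",J(320,58,.026),J(326,284,.026),"floor heel x72",J(340,82,.01),J(450,82,.01))
  print("heel rail top in",J(330,79,.016),J(457,79,.016),"side rail top inner y-36",J(456,82,.016),J(449,270,.016))
  print("stop",J(358,323,.022),J(415,323,.022),"plunger tip",J(386,318,.014),"center")
```

```text
[[0.6539, 0.2412], [0.6745, 0.112], [0.4514, 0.0749], [0.4299, 0.2063]] [0.55243212 0.15858904]
0.2267 8.86
0.1308 -80.91
0.2262 -170.56
0.1331 99.3
jig [0.56477132 0.16058756]
strap front y-48..50, x-44 [-42.9  48.8] [-42.7 -47.7] fence top in [82.1 38.1] [-42.2  39.3] floor heel x72 [71.2 29.2] [ 71.3 -33.2]
heel rail top in [72.3 34.2] [ 72.5 -36.6] side rail top inner y-36 [ 70.9 -36.1] [-35.7 -35. ]
stop [-67.8  20.9] [-67.8 -14.4] plunger tip [-67.    3.7] center
```

```bash
python3 -m pendant '[[[-0.2,0.492,-0.06],[0,0,0.854],-1],[[-0.2,0.492,-0.06],[0,0,0.854],-1],[[-0.2,0.492,-0.06],[0,0,0.854],-1],[[-0.2,0.492,-0.06],[0,0,0.854],-1],[[-0.2,0.492,-0.06],[0,0,0.854],-1],[[-0.2,0.492,-0.06],[0,0,0.854],-1]]'; python3 -c "
from h import *
goto([.4688,-.1096,.046],-29.1)"
```

```text
t: 3.58
eef_pos: [0.4699, -0.1095, 0.3007]
tool_rot: [-0.0, 0.968, -0.252, 0.0]
force: [-0.9, 0.1, -1.2]
grip_width: 0.0855
finger_force: 0.0
shift [-0.0021, 0.0015, 0.5094] turn [-0.0005, -0.0009, -0.0014] rows>= 4.075355431650974 0.007430637457760131
```

```bash
python3 -m pendant '[[[-0.002,0.001,0.125],[0,0,0],-1],[[-0.002,0.001,0.25],[0,0,0],-1],[[-0.002,0.001,0.36],[0,0,0],-0.5],[[-0.002,0.001,0.44],[0,0,0],-0.4],[[-0.002,0.001,0.49],[0,0,0],-0.3],[[-0.002,0.001,0.51],[0,0,0],-0.3],[[-0.002,0.001,0.51],[0,0,0],0],[[-0.002,0.001,0.51],[0,0,0],1],[[-0.002,0.001,0.51],[0,0,0],1],[[-0.002,0.001,0.51],[0,0,0],1],[[-0.002,0.001,0.51],[0,0,0],1],[[-0.002,0.001,0.51],[0,0,0],1]]' 70; python3 -c "
from h import *
print(status.get_obs()['force'])"
```

```text
t: 5.08
eef_pos: [0.47, -0.108, 0.0464]
tool_rot: [-0.0, 0.968, -0.25, 0.001]
force: [0.0, 1.7, 7.0]
grip_width: 0.0293
finger_force: 70.5
[0.03973989 1.74267599 6.95868717]
```

```bash
cat >> h.py <<'E'
YAW=9.0; ORG=np.array([.5653,.161,0])
def tip(x,y,z,th,h=46.4,yaw=None):
    "row that puts the tongue tip at jig x,y,z mm, tilted th deg"
    yaw=YAW if yaw is None else yaw
    t=np.radians(th); P=np.array([x+85.4*np.cos(t)-h*np.sin(t),y,z+85.4*np.sin(t)+h*np.cos(t)])/1e3
    goto(ORG+R.from_euler("z",YAW,degrees=True).apply(P),yaw,th)
E
python3 -m pendant '[[[0,0,-0.05],[0,0,0],1],[[0,0,-0.12],[0,0,0],1],[[0,0,-0.2],[0,0,0],1],[[0,0,-0.2],[0,0,0],1],[[0,0,-0.2],[0,0,0],1]]'
python3 -c "
from h import *
print(status.get_obs()['force'],status.get_obs()['moment'])
tip(-30,0,70,10)
s=snap('scene'); b=s['frame'][100:330,150:430,::-1]; cv2.imwrite('pics/s2.png',cv2.resize(b,None,fx=2.5,fy=2.5,interpolation=cv2.INTER_CUBIC))"
```

```text
t: 5.7
eef_pos: [0.4685, -0.1077, 0.1445]
tool_rot: [-0.0, 0.968, -0.25, -0.0]
force: [-0.5, -0.3, -5.6]
grip_width: 0.0295
finger_force: 70.9
[-0.51515618 -0.25836809 -5.56618343] [ 0.0011453  -0.00480585  0.01204956]
shift [-0.0186, -0.6206, 0.028] turn [0.0735, 0.2151, -0.8421] rows>= 4.972168343217948 3.6683891076495883
```

View pics/s2.png

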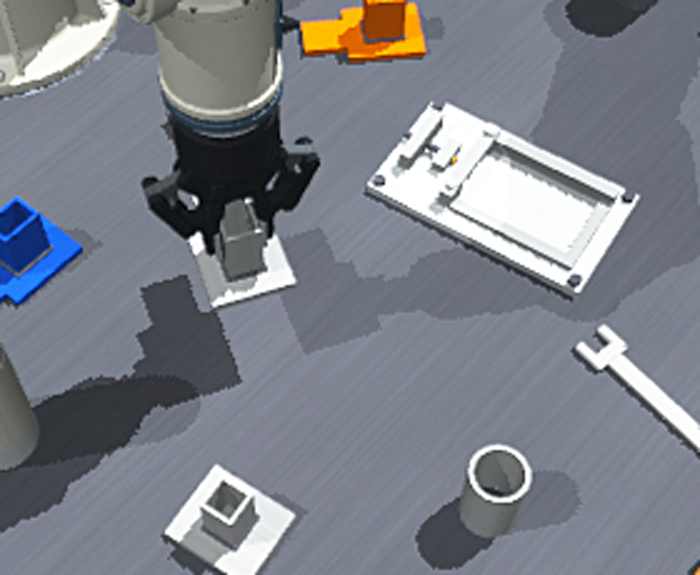

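The picture shows the foot held level at about (245,260), clear of everything. I'll carry it over the jig and tilt it.

```bash
python3 -m pendant '[[[-0.0186,-0.1,0],[0.018,0.053,-0.2],1],[[-0.0186,-0.2,0],[0.036,0.107,-0.42],1],[[-0.0186,-0.3,0],[0.055,0.16,-0.63],1],[[-0.0186,-0.4,0],[0.0735,0.215,-0.842],1],[[-0.0186,-0.5,0.01],[0.0735,0.215,-0.842],1],[[-0.0186,-0.58,0.02],[0.0735,0.215,-0.842],1],[[-0.0186,-0.62,0.028],[0.0735,0.215,-0.842],1],[[-0.0186,-0.62,0.028],[0.0735,0.215,-0.842],1],[[-0.0186,-0.62,0.028],[0.0735,0.215,-0.842],1]]'
python3 -c "
from h import *
print(status.get_obs()['force'])
tip(-30,0,70,10);tip(-36,0,13,10);tip(-40,0,12.5,10)"
```

```text
t: 6.88
eef_pos: [0.6101, 0.1667, 0.1302]
tool_rot: [-0.006, 0.993, 0.078, 0.086]
force: [-0.1, 0.2, -5.4]
grip_width: 0.0293
finger_force: 71.5
[-0.1115016   0.155819   -5.36068734]
shift [0.0018, -0.0027, -0.0004] turn [0.0012, 0.0025, -0.0002] rows>= 0.026387867096612415 0.011876430393446913
shift [-0.0296, -0.0028, 0.1099] turn [0.0012, 0.0025, -0.0002] rows>= 0.910583462132656 0.011876430393446913
shift [-0.0376, -0.0028, 0.1095] turn [0.0012, 0.0025, -0.0002] rows>= 0.9264801652397506 0.011876430393446913
```

```bash
python3 -m pendant '[[[-0.01,-0.003,0.03],[0,0,0],1],[[-0.018,-0.003,0.06],[0,0,0],1],[[-0.024,-0.003,0.085],[0,0,0],1],[[-0.029,-0.003,0.103],[0,0,0],1],[[-0.0296,-0.003,0.109],[0,0,0],1],[[-0.0296,-0.003,0.109],[0,0,0],1]]'
python3 -c "
from h import *
print(status.get_obs()['force'])
tip(-36,0,13,10);tip(-46,0,12.5,10);tip(-55,0,12,10)
s=snap('scene'); b=s['frame'][90:290,260:520,::-1]; cv2.imwrite('pics/s3.png',cv2.resize(b,None,fx=3,fy=3,interpolation=cv2.INTER_CUBIC))"
```

```text
t: 7.62
eef_pos: [0.6063, 0.1685, 0.075]
tool_rot: [-0.007, 0.993, 0.078, 0.087]
force: [-1.5, 0.3, -5.4]
grip_width: 0.0295
finger_force: 71.6
[-1.46038047  0.31132643 -5.428651  ]
shift [-0.0037, 0.0019, 0.0023] turn [0.0004, -0.001, 0.0001] rows>= 0.038269762394135876 0.004614531725037871
shift [-0.0236, 0.0019, -0.0002] turn [0.0004, -0.001, 0.0001] rows>= 0.18911264045073328 0.004614531725037871
shift [-0.0415, 0.0019, -0.0023] turn [0.0004, -0.001, 0.0001] rows>= 0.3325369469983859 0.004614531725037871
```

View pics/s3.png

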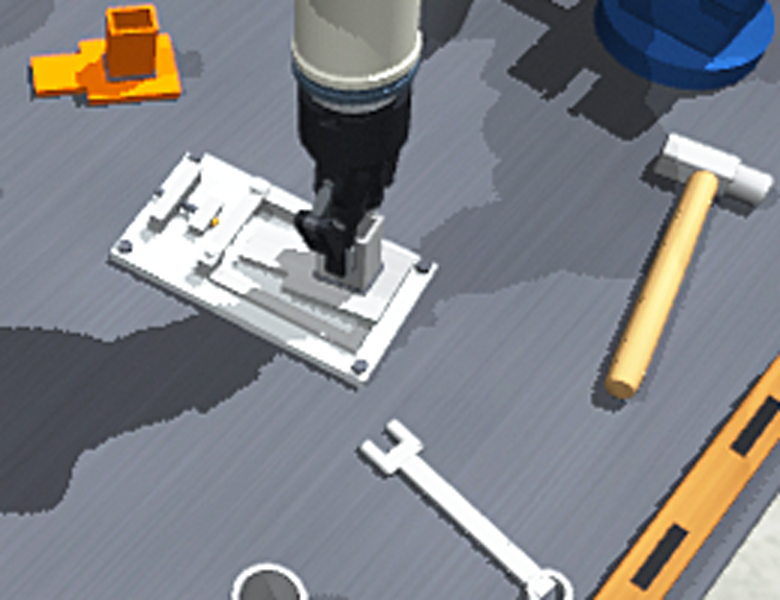

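The crop shows the foot tilted, with the tongue just in front of the strap at about (235,240) and the heel above the heel rail. I'll slide it under gently.

```bash
python3 -m pendant '[[[-0.006,0,0],[0,0,0],1],[[-0.012,0,0],[0,0,0],1],[[-0.018,0,0],[0,0,0],1],[[-0.022,0,0],[0,0,0],1],[[-0.022,0,0],[0,0,0],1]]'
python3 -c "
from h import *
print(status.get_obs()['force'],status.get_obs()['moment'])
tip(-46,0,12.5,10);tip(-55,0,12,10);tip(-58,0.5,11.5,10)"
```

```text
t: 8.3
eef_pos: [0.5952, 0.1667, 0.0731]
tool_rot: [-0.007, 0.993, 0.078, 0.087]
force: [-0.2, -0.5, -5.0]
grip_width: 0.0291
finger_force: 71.6
[-0.20699522 -0.47250107 -5.04411724] [-0.01202407  0.21507419  0.07144338]
shift [-0.0008, 0.0018, 0.0] turn [0.0005, -0.0007, 0.0001] rows>= 0.0160596948681338 0.0035888396436134225
shift [-0.0187, 0.0018, -0.0021] turn [0.0005, -0.0007, 0.0001] rows>= 0.1515258579861567 0.0035888396436134225
shift [-0.0248, 0.0008, -0.0022] turn [0.0005, -0.0007, 0.0001] rows>= 0.19939733255727815 0.0035888396436134225
```

```bash
python3 -m pendant '[[[-0.006,0,0],[0,0,0],1],[[-0.012,0,-0.001],[0,0,0],1],[[-0.018,0,-0.002],[0,0,0],1],[[-0.023,0,-0.002],[0,0,0],1],[[-0.023,0,-0.002],[0,0,0],1]]'
python3 -c "
from h import *
print(status.get_obs()['force'],status.get_obs()['moment'])
tip(-57,0.5,12,10);tip(-57,0.8,12,7);tip(-57,0.8,11.5,4);tip(-57,0.8,11.5,0)"
```

```text
t: 8.93
eef_pos: [0.5838, 0.1649, 0.072]
tool_rot: [-0.007, 0.993, 0.078, 0.087]
force: [-0.3, -0.1, -5.5]
grip_width: 0.0294
finger_force: 71.6
[-0.25133989 -0.10016917 -5.50867908] [-0.05661018  0.23619168  0.0511974 ]
shift [0.0006, 0.0009, -0.0009] turn [0.0005, -0.0005, 0.0002] rows>= 0.011016124517607646 0.003050434758552699
shift [0.0052, 0.0003, 0.0082] turn [0.0005, -0.0672, 0.0002] rows>= 0.07737592528588137 0.2824165658032147
shift [0.0091, 0.0003, 0.0184] turn [0.0005, -0.1338, 0.0002] rows>= 0.16471539436584368 0.562785835690801
shift [0.0139, 0.0003, 0.0312] turn [0.0005, -0.2227, 0.0002] rows>= 0.2729072949395997 0.9366157753904595
```

```bash
python3 -m pendant '[[[0.0025,0,0.004],[0,-0.034,0],1],[[0.005,0,0.008],[0,-0.067,0],1],[[0.007,0,0.013],[0,-0.1,0],1],[[0.009,0,0.0184],[0,-0.134,0],1],[[0.009,0,0.0184],[0,-0.134,0],1]]'
python3 -c "
from h import *
print(status.get_obs()['force'],status.get_obs()['moment'])
tip(-57,0.8,11.5,4);tip(-57,0.8,11.5,0);tip(-57,0.8,10,0)"
```

```text
t: 9.55
eef_pos: [0.5905, 0.1659, 0.0635]
tool_rot: [-0.003, 0.996, 0.078, 0.035]
force: [-0.0, 0.1, -4.9]
grip_width: 0.0292
finger_force: 71.5
[-0.04827227  0.10877152 -4.93604708] [ 0.01736622  0.09849185 -0.03485113]
shift [-0.0015, 0.0003, -0.0006] turn [0.0004, 0.0004, -0.0001] rows>= 0.012773965411291005 0.0025166751649486102
shift [0.0046, 0.0003, 0.0115] turn [0.0004, -0.0885, -0.0001] rows>= 0.0994406999698872 0.3721418586444038
shift [0.0044, 0.0003, 0.0145] turn [0.0004, -0.0885, -0.0001] rows>= 0.12150442580643672 0.3721418586444038
```

```bash
python3 -m pendant '[[[0.001,0,0.003],[0,-0.022,0],1],[[0.002,0,0.006],[0,-0.044,0],1],[[0.0035,0,0.009],[0,-0.066,0],1],[[0.0045,0,0.0115],[0,-0.0885,0],1],[[0.0045,0,0.0115],[0,-0.0885,0],1]]'
python3 -c "
from h import *
print(status.get_obs()['force'],status.get_obs()['moment'])
tip(-57,0.8,11.5,0);tip(-57,0.8,10,0)"
```

```text
t: 10.18
eef_pos: [0.593, 0.1663, 0.0581]
tool_rot: [0.0, 0.997, 0.078, 0.0]
force: [-0.3, 0.2, -5.3]
grip_width: 0.0297
finger_force: 71.6
[-0.27431669  0.20578618 -5.29177698] [ 0.01513891 -0.07879919  0.00351309]
shift [0.0005, 0.0003, 0.0005] turn [0.0004, -0.0004, -0.0] rows>= 0.005843978164862653 0.00248735596422723
shift [0.0005, 0.0003, 0.0035] turn [0.0004, -0.0004, -0.0] rows>= 0.028118109626128207 0.00248735596422723
```

```bash
python3 -m pendant '[[[0,0,0.001],[0,0,0],1],[[0,0,0.002],[0,0,0],1],[[0,0,0.003],[0,0,0],1],[[0,0,0.003],[0,0,0],1]]'
python3 -c "
from h import *
print(status.get_obs()['force'],status.get_obs()['moment'],status.get_obs()['eef_pos'])"
```

```text
t: 10.68
eef_pos: [0.5926, 0.1663, 0.0567]
tool_rot: [0.0, 0.997, 0.078, 0.0]
force: [-0.2, 0.6, -4.9]
grip_width: 0.0294
finger_force: 71.6
[-0.20284109  0.59338303 -4.93396776] [ 0.02482796 -0.10086868  0.04228983] [0.59255913 0.16625399 0.05672043]
```

```bash
python3 -m pendant '[[[0,0,0.0007],[0,0,0],1],[[0,0,0.0014],[0,0,0],1],[[0,0,0.0014],[0,0,0],1]]'
python3 -m pendant '[[[0,0,0.001],[0,0,0],1],[[0,0,0.001],[0,0,0],1]]'
```

```text
t: 11.05
eef_pos: [0.5927, 0.1663, 0.0564]
tool_rot: [0.0, 0.997, 0.078, 0.0]
force: [-2.2, -0.0, 1.8]
grip_width: 0.0291
finger_force: 72.3
t: 11.3
eef_pos: [0.5927, 0.1663, 0.0564]
tool_rot: [0.0, 0.997, 0.078, 0.0]
force: [-3.8, -1.0, 8.8]
grip_width: 0.0294
finger_force: 73.4
```

The floor is reached at z=0.0564, as expected. I'll ease the press slightly, then feel for the fence (tool -y).

```bash
python3 -m pendant '[[[0,0,-0.0008],[0,0,0],1],[[0,-0.001,-0.0008],[0,0,0],1],[[0,-0.002,-0.0008],[0,0,0],1],[[0,-0.002,-0.0008],[0,0,0],1]]'
python3 -m pendant '[[[0,-0.001,0],[0,0,0],1],[[0,-0.002,0],[0,0,0],1],[[0,-0.002,0],[0,0,0],1]]'
python3 -m pendant '[[[0,-0.001,0],[0,0,0],1],[[0,-0.001,0],[0,0,0],1]]'
```

```text
t: 11.8
eef_pos: [0.5927, 0.1665, 0.0564]
tool_rot: [0.001, 0.997, 0.079, 0.0]
force: [-3.1, -5.1, 5.8]
grip_width: 0.0295
finger_force: 73.0
t: 12.18
eef_pos: [0.5929, 0.1675, 0.0564]
tool_rot: [0.001, 0.997, 0.079, 0.001]
force: [-1.3, -5.6, 5.5]
grip_width: 0.0292
finger_force: 73.0
t: 12.42
eef_pos: [0.5929, 0.168, 0.0564]
tool_rot: [0.001, 0.997, 0.079, 0.001]
force: [-0.4, -5.7, 4.9]
grip_width: 0.0294
finger_force: 72.9
```

```bash
python3 -m pendant '[[[0,0,-0.001],[0,0,0],1],[[0,-0.001,-0.001],[0,0,0],1],[[0,-0.002,-0.001],[0,0,0],1],[[0,-0.002,-0.001],[0,0,0],1]]'
python3 -m pendant '[[[0,-0.001,0],[0,0,0],1],[[0,-0.001,0],[0,0,0],1]]'
python3 -m pendant '[[[0,-0.001,0],[0,0,0],1],[[0,-0.001,0],[0,0,0],1]]'
```

```text
t: 12.92
eef_pos: [0.5927, 0.1687, 0.0565]
tool_rot: [0.001, 0.997, 0.079, 0.001]
force: [1.4, -9.0, 0.6]
grip_width: 0.029
finger_force: 72.1
t: 13.18
eef_pos: [0.5927, 0.1688, 0.0565]
tool_rot: [0.001, 0.997, 0.079, 0.001]
force: [2.3, -11.5, 1.2]
grip_width: 0.0293
finger_force: 72.1
t: 13.42
eef_pos: [0.5926, 0.1689, 0.0565]
tool_rot: [0.001, 0.997, 0.079, 0.001]
force: [2.9, -13.7, 1.7]
grip_width: 0.0295
finger_force: 72.1
```

Fence found: the y force climbs while the pose stalls. I'll ease the side force and then feel for the stop along tool -x.

```bash
python3 -m pendant '[[[0,0.002,0],[0,0,0],1],[[0,0.002,-0.0004],[0,0,0],1],[[-0.003,0.002,-0.0004],[0,0,0],1],[[-0.006,0.002,-0.0004],[0,0,0],1],[[-0.009,0.002,-0.0004],[0,0,0],1],[[-0.012,0.002,-0.0004],[0,0,0],1],[[-0.012,0.002,-0.0004],[0,0,0],1]]'
python3 -m pendant '[[[-0.002,0,0],[0,0,0],1],[[-0.004,0,0],[0,0,0],1],[[-0.004,0,0],[0,0,0],1]]'
```

```text
t: 14.3
eef_pos: [0.5884, 0.1681, 0.057]
tool_rot: [0.0, 0.997, 0.078, 0.002]
force: [6.4, -7.9, -3.6]
grip_width: 0.0292
finger_force: 71.4
t: 14.68
eef_pos: [0.5865, 0.1678, 0.057]
tool_rot: [0.0, 0.997, 0.078, 0.002]
force: [7.4, -8.3, -2.6]
grip_width: 0.0292
finger_force: 71.3
```

```bash
python3 -m pendant '[[[0,0.0015,0],[0,0,0],1],[[-0.001,0.0015,0],[0,0,0],1],[[-0.002,0.0015,0],[0,0,0],1],[[-0.002,0.0015,0],[0,0,0],1]]'
python3 -m pendant '[[[-0.001,0,0],[0,0,0],1],[[-0.002,0,0],[0,0,0],1],[[-0.002,0,0],[0,0,0],1]]'
python3 -m pendant '[[[-0.001,0,0],[0,0,0],1],[[-0.002,0,0],[0,0,0],1],[[-0.002,0,0],[0,0,0],1]]'
```

```text
t: 15.18
eef_pos: [0.5845, 0.1674, 0.0567]
tool_rot: [0.0, 0.997, 0.078, 0.001]
force: [4.5, -4.0, -3.7]
grip_width: 0.0294
finger_force: 71.4
t: 15.55
eef_pos: [0.5836, 0.1672, 0.0567]
tool_rot: [0.0, 0.997, 0.078, 0.002]
force: [4.9, -5.5, -3.8]
grip_width: 0.0292
finger_force: 71.4
t: 15.92
eef_pos: [0.5826, 0.1671, 0.0567]
tool_rot: [0.0, 0.997, 0.078, 0.001]
force: [4.5, -5.7, -3.9]
grip_width: 0.0292
finger_force: 71.4
```

```bash
python3 -m pendant '[[[-0.001,0,0],[0,0,0],1],[[-0.002,0,0],[0,0,0],1],[[-0.002,0,0],[0,0,0],1]]'
python3 -m pendant '[[[-0.001,0,0],[0,0,0],1],[[-0.002,0,0],[0,0,0],1],[[-0.002,0,0],[0,0,0],1]]'
```

```text
t: 16.3
eef_pos: [0.5818, 0.1669, 0.0568]
tool_rot: [0.0, 0.997, 0.078, 0.002]
force: [4.6, -4.7, -3.6]
grip_width: 0.029
finger_force: 71.4
t: 16.68
eef_pos: [0.5809, 0.1668, 0.0568]
tool_rot: [0.0, 0.997, 0.078, 0.002]
force: [4.8, -5.2, -3.9]
grip_width: 0.0294
finger_force: 71.4
```

```bash
python3 -m pendant '[[[-0.001,0,0],[0,0,0],1],[[-0.002,0,0],[0,0,0],1],[[-0.002,0,0],[0,0,0],1]]'
python3 -m pendant '[[[-0.001,0,0],[0,0,0],1],[[-0.002,0,0],[0,0,0],1],[[-0.002,0,0],[0,0,0],1]]'
python3 -m pendant '[[[-0.001,0,0],[0,0,0],1],[[-0.001,0,0],[0,0,0],1]]'
```

```text
t: 17.05
eef_pos: [0.58, 0.1666, 0.0568]
tool_rot: [0.0, 0.997, 0.078, 0.002]
force: [6.2, -4.9, -4.0]
grip_width: 0.0294
finger_force: 71.4
t: 17.42
eef_pos: [0.5791, 0.1665, 0.0569]
tool_rot: [0.0, 0.997, 0.078, 0.002]
force: [5.9, -5.8, -4.1]
grip_width: 0.0293
finger_force: 71.4
t: 17.68
eef_pos: [0.5786, 0.1664, 0.0569]
tool_rot: [0.0, 0.997, 0.078, 0.002]
force: [6.0, -5.0, -3.8]
grip_width: 0.0293
finger_force: 71.3
```

```bash
python3 -m pendant '[[[-0.001,0,0],[0,0,0],1],[[-0.002,0,0],[0,0,0],1],[[-0.002,0,0],[0,0,0],1]]'
python3 -m pendant '[[[-0.001,0,0],[0,0,0],1],[[-0.002,0,0],[0,0,0],1],[[-0.002,0,0],[0,0,0],1]]'
python3 -m pendant '[[[-0.001,0,0],[0,0,0],1],[[-0.001,0,0],[0,0,0],1]]'
```

```text
t: 18.05
eef_pos: [0.5785, 0.1664, 0.057]
tool_rot: [0.0, 0.997, 0.078, 0.003]
force: [9.4, -5.3, -5.4]
grip_width: 0.0293
finger_force: 71.0
t: 18.42
eef_pos: [0.5783, 0.1664, 0.0572]
tool_rot: [0.0, 0.997, 0.078, 0.004]
force: [10.7, -5.2, -5.8]
grip_width: 0.0293
finger_force: 70.9
t: 18.68
eef_pos: [0.5783, 0.1664, 0.0574]
tool_rot: [-0.0, 0.997, 0.078, 0.004]
force: [11.8, -5.1, -5.8]
grip_width: 0.0293
finger_force: 70.9
```

The stop is found: the force rises to about 12 N with no further travel, at tip x ≈ -71.5. I'll ease off, seat the foot downward and let go.

```bash
python3 -m pendant '[[[0.002,0,0.001],[0,0,0],1],[[0.002,0,0.002],[0,0,0],1],[[0.002,0,0.003],[0,0,0],1],[[0.002,0,0.003],[0,0,0],1]]'
python3 -m pendant '[[[0,0,0],[0,0,0],0.2],[[0,0,0],[0,0,0],0.1],[[0,0,0],[0,0,0],0],[[0,0,0],[0,0,0],0],[[0,0,0],[0,0,0],0]]' 20
python3 -c "
from h import *
print(status.get_obs()['force'],status.get_obs()['eef_pos'])"
```

```text
t: 19.18
eef_pos: [0.5787, 0.1664, 0.0567]
tool_rot: [0.0, 0.997, 0.078, 0.003]
force: [8.1, -7.2, 4.9]
grip_width: 0.0292
finger_force: 72.7
t: 19.8
eef_pos: [0.5753, 0.1664, 0.055]
tool_rot: [0.0, 0.997, 0.079, 0.0]
force: [-0.2, 0.2, -0.1]
grip_width: 0.0428
finger_force: 0.0
[-0.18660694  0.17523537 -0.1155156 ] [0.57530293 0.16639202 0.0550246 ]
```

Released. Next I'll lift off and check the seating with the wrist camera.

```bash
python3 -m pendant '[[[0,0,-0.03],[0,0,0],-0.2],[[0,0,-0.13],[0,0,0],-0.2],[[0,0,-0.25],[0,0,0],-0.2],[[-0.05,0,-0.36],[0,0,0],-0.2],[[-0.1,0,-0.36],[0,0,0],-0.2],[[-0.1,0,-0.36],[0,0,0],-0.2],[[-0.1,0,-0.36],[0,0,0],-0.2]]'
python3 -c "
from h import *
s=snap('wrist')
b=cv2.resize(s['frame'][20:320,80:480,::-1],None,fx=2,fy=2,interpolation=cv2.INTER_CUBIC)
cv2.imwrite('pics/w3.png',b)"
```

```text
t: 20.68
eef_pos: [0.5264, 0.1587, 0.2354]
tool_rot: [0.0, 0.997, 0.078, 0.001]
force: [0.2, -0.4, -0.6]
grip_width: 0.0511
finger_force: 0.0
```

View pics/w3.png

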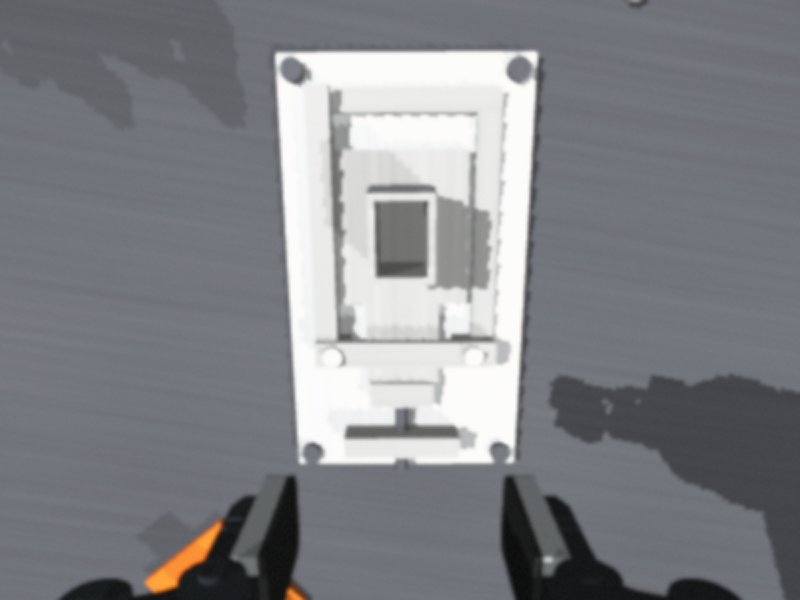

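The foot appears seated. Its tongue end meets the stop block at about (403,382) with no gap, the plate lies along the fence, and its heel edge is at row 150. I'll check by gently nudging the stub with closed fingers, first toward the stop.

Run:
```python
from h import *
s=load("wrist")
C=lambda x,y,z:onz(s,80+(x+.5)/2-.5,20+(y+.5)/2-.5,z)
Ri=R.from_euler("z",-YAW,degrees=True)
J=lambda x,y,z:(Ri.apply(C(x,y,z)-ORG)*1e3).round(1)[:2]
print("heel edge (expect 53.5)",J(350,150,.018),J(465,151,.018),"right edge (expect -32)",J(471,160,.018),J(469,300,.018),"side rail",J(478,115,.016),J(470,335,.016))
print("fence top in",J(331,90,.026),J(337,340,.026),"strap",J(316,341,.031),J(496,341,.031))
print("stub top rim",J(366,192,.073),J(437,192,.073),J(434,285,.073),J(372,285,.073),"stop top front",J(403,382,.022))
W=lambda x,y,z:ORG+R.from_euler("z",YAW,degrees=True).apply([x/1e3,y/1e3,z/1e3])
for p in [(60,3,130),(60,3,54),(46,3,54)]: goto(W(*p),YAW)
```

```text
heel edge (expect 53.5) [54.  29.1] [ 53.4 -29.5] right edge (expect -32) [ 49.1 -32.7] [-23.3 -34.1] side rail [ 70.6 -35.7] [-43.6 -35.6]
fence top in [81. 37.] [-43.8  38.1] strap [-43.   48.9] [-43.1 -47.9]
stub top rim [35.1 18.5] [ 35.  -12.4] [ -5.6 -11.8] [-5.5 16.4] stop top front [-69.4   2. ]
shift [0.1971, 0.0014, 0.2102] turn [0.0005, -0.0008, -0.0] rows>= 2.305694765602455 0.004060417303492196
shift [0.197, 0.0013, 0.3622] turn [0.0005, -0.0008, -0.0] rows>= 3.2989069620702622 0.004060417303492196
shift [0.169, 0.0013, 0.3622] turn [0.0005, -0.0008, -0.0] rows>= 3.1978004005465954 0.004060417303492196
```

```bash
python3 -m pendant '[[[0.1,0,0.1],[0,0,0],1],[[0.197,0.001,0.15],[0,0,0],1],[[0.197,0.001,0.21],[0,0,0],1],[[0.197,0.001,0.3],[0,0,0],1],[[0.197,0.001,0.362],[0,0,0],1],[[0.197,0.001,0.362],[0,0,0],1],[[0.185,0.001,0.362],[0,0,0],1],[[0.178,0.001,0.362],[0,0,0],1],[[0.174,0.001,0.362],[0,0,0],1],[[0.174,0.001,0.362],[0,0,0],1]]'
python3 -m pendant '[[[-0.002,0,0],[0,0,0],1],[[-0.004,0,0],[0,0,0],1],[[-0.004,0,0],[0,0,0],1]]'
```

```text
t: 21.98
eef_pos: [0.6122, 0.1717, 0.055]
tool_rot: [0.0, 0.997, 0.078, 0.001]
force: [-0.3, 0.2, 0.3]
grip_width: -0.0001
finger_force: 0.0
t: 22.35
eef_pos: [0.61, 0.1713, 0.0541]
tool_rot: [0.0, 0.997, 0.078, 0.0]
force: [-0.4, -0.6, 1.2]
grip_width: 0.0002
finger_force: 0.0
```

```bash
python3 -m pendant '[[[-0.002,0,0],[0,0,0],1],[[-0.003,0,0],[0,0,0],1],[[-0.003,0,0],[0,0,0],1]]'
python3 -m pendant '[[[-0.002,0,0],[0,0,0],1],[[-0.003,0,0],[0,0,0],1],[[-0.003,0,0],[0,0,0],1]]'
```

```text
t: 22.72
eef_pos: [0.6093, 0.1712, 0.0543]
tool_rot: [0.0, 0.997, 0.078, 0.001]
force: [3.1, -0.1, -1.7]
grip_width: 0.0003
finger_force: 0.0
t: 23.1
eef_pos: [0.6089, 0.1712, 0.055]
tool_rot: [-0.0, 0.997, 0.078, 0.002]
force: [7.1, 0.8, -0.1]
grip_width: -0.0003
finger_force: 0.0
```

The foot is against the stop: 7 N on it with almost no travel. Now a nudge toward the fence.

```bash
python3 -m pendant '[[[0.02,0,0],[0,0,0],1],[[0.025,0,-0.06],[0,0,0],1],[[0.025,0,-0.15],[0,0,0],1],[[0.025,0.05,-0.15],[0,0,0],1],[[-0.03,0.095,-0.15],[0,0,0],1],[[-0.03,0.095,-0.15],[0,0,0],1]]'
python3 -c "
from h import *
W=lambda x,y,z:ORG+R.from_euler('z',YAW,degrees=True).apply([x/1e3,y/1e3,z/1e3])
for p in [(10,-40,130),(10,-40,52),(10,-32,52),(10,-26,52)]: goto(W(*p),YAW)"
```

```text
t: 23.85
eef_pos: [0.5977, 0.1201, 0.1288]
tool_rot: [0.0, 0.997, 0.078, -0.001]
force: [-0.7, 0.1, -0.4]
grip_width: 0.0
finger_force: 0.0
shift [-0.0313, -0.011, -0.0024] turn [0.0007, 0.0038, -0.0019] rows>= 0.2661242690442591 0.01801750363013894
shift [-0.0309, -0.011, 0.1536] turn [0.0007, 0.0038, -0.0019] rows>= 1.2563559469953753 0.01801750363013894
shift [-0.0309, -0.027, 0.1536] turn [0.0007, 0.0038, -0.0019] rows>= 1.2717526724799928 0.01801750363013894
shift [-0.0309, -0.039, 0.1536] turn [0.0007, 0.0038, -0.0019] rows>= 1.2915309929564298 0.01801750363013894
```

```bash
python3 -m pendant '[[[-0.023,-0.005,0],[0,0,0],1],[[-0.023,-0.005,0.08],[0,0,0],1],[[-0.023,-0.005,0.153],[0,0,0],1],[[-0.023,-0.005,0.153],[0,0,0],1],[[-0.023,-0.015,0.153],[0,0,0],1],[[-0.023,-0.025,0.153],[0,0,0],1],[[-0.023,-0.03,0.153],[0,0,0],1],[[-0.023,-0.03,0.153],[0,0,0],1]]'
python3 -m pendant '[[[0,-0.003,0],[0,0,0],1],[[0,-0.005,0],[0,0,0],1],[[0,-0.005,0],[0,0,0],1]]'
```

```text
t: 24.85
eef_pos: [0.5864, 0.1332, 0.0545]
tool_rot: [0.001, 0.997, 0.079, 0.001]
force: [-2.2, -15.7, 14.9]
grip_width: -0.0001
finger_force: 10.0
t: 25.22
eef_pos: [0.5862, 0.1346, 0.0552]
tool_rot: [0.002, 0.997, 0.079, 0.001]
force: [-3.9, -22.2, 22.6]
grip_width: -0.0001
finger_force: 15.4
```

That is too strong, and the upward force suggests the foot is tipping against the fence. I'll back off right away and look.

```bash
python3 -m pendant '[[[0,0.006,0],[0,0,0],1],[[0,0.015,0],[0,0,0],1],[[0,0.03,0],[0,0,0],1],[[0,0.03,-0.1],[0,0,0],1],[[0,0.03,-0.22],[0,0,0],1],[[-0.08,0,-0.36],[0,0,0],1],[[-0.12,-0.065,-0.36],[0,0,0],1],[[-0.12,-0.065,-0.36],[0,0,0],1],[[-0.12,-0.065,-0.36],[0,0,0],1]]'
python3 -c "
from h import *
s=snap('wrist'); t=snap('scene')
b=cv2.resize(s['frame'][30:290,130:430,::-1],(520,450),interpolation=cv2.INTER_CUBIC)
c=cv2.resize(t['frame'][120:230,285:415,::-1],(280,237),interpolation=cv2.INTER_CUBIC)
o=np.zeros((450,800,3),np.uint8); o[:,:520]=b; o[:237,520:]=c; cv2.imwrite('pics/w4.png',o)"
```

```text
t: 26.35
eef_pos: [0.5213, 0.1599, 0.2325]
tool_rot: [0.0, 0.997, 0.079, 0.0]
force: [0.2, -0.6, -0.1]
grip_width: 0.0
finger_force: 0.0
```

View pics/w4.png

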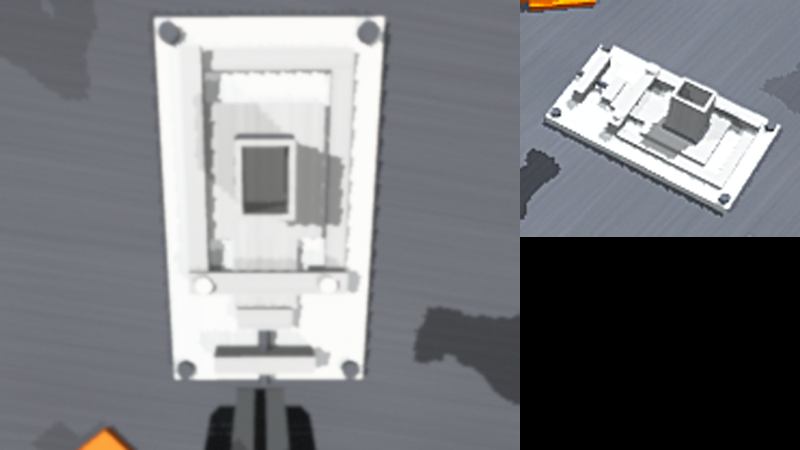

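The foot lies flat with the tongue against the stop at (265,307). I'll measure the edges numerically along jig lines.

Run:
```python
from h import *
s=load("wrist"); g=cv2.GaussianBlur(cv2.cvtColor(s["frame"],cv2.COLOR_RGB2GRAY).astype(np.float32),(0,0),.7)
W=lambda x,y,z:ORG+R.from_euler("z",YAW,degrees=True).apply([x/1e3,y/1e3,z/1e3])
def val(x,y,z):
    u,v=proj(s,W(x,y,z)); return float(cv2.remap(g,np.float32([[u]]),np.float32([[v]]),cv2.INTER_LINEAR)[0,0])
def edge(fn,a,b):
    t=np.arange(a,b,.2); p=np.array([val(*fn(k)) for k in t]); d=np.gradient(p,t); i=np.abs(d).argmax(); return round(t[i],1),round(float(d[i]),1)
print("heel",[edge(lambda k:(k,y,18),47,60) for y in(-28,-22,-16,-10,24,28)])
print("right edge",[edge(lambda k:(x,k,18),-37,-27) for x in(50,46,42,0,-6,-12,-18)])
print("stub top +x face",[edge(lambda k:(k,y,73),28,42) for y in(-6,0,6,12)])
print("stub top -y face",[edge(lambda k:(x,k,73),-18,-9) for x in(0,8,16,24,30)])
print("stub top +y face",[edge(lambda k:(x,k,73),15,24) for x in(0,8,16,24,30)])
print("fence top",[edge(lambda k:(x,k,26),33,44) for x in(0,20,40,60,75)],"rail top",[edge(lambda k:(x,k,16),-40,-30) for x in(66,60,56)])
print("strap",[edge(lambda k:(k,y,31),-50,-37) for y in(-40,-30,30,40)])
print("tongue sides",[edge(lambda k:(x,k,18),-26,-10) for x in(-30,-35)],[edge(lambda k:(x,k,18),14,30) for x in(-30,-35)])
```

```text
heel [(np.float64(55.0), 4.5), (np.float64(55.0), 5.2), (np.float64(55.0), 4.4), (np.float64(54.6), 3.0), (np.float64(54.6), 10.4), (np.float64(56.6), 12.3)]
right edge [(np.float64(-35.4), -29.8), (np.float64(-35.8), -29.7), (np.float64(-31.8), 29.9), (np.float64(-33.2), 8.2), (np.float64(-33.2), 9.1), (np.float64(-33.6), 7.5), (np.float64(-36.2), -22.3)]
stub top +x face [(np.float64(32.0), 52.1), (np.float64(31.2), 46.4), (np.float64(31.2), 46.5), (np.float64(31.2), 48.1)]
stub top -y face [(np.float64(-9.4), -36.8), (np.float64(-9.2), -47.0), (np.float64(-9.2), -35.8), (np.float64(-12.4), 33.3), (np.float64(-12.2), 32.9)]
stub top +y face [(np.float64(15.0), 51.2), (np.float64(15.0), 55.9), (np.float64(15.0), 52.9), (np.float64(15.0), 51.3), (np.float64(15.2), 47.9)]
fence top [(np.float64(38.4), 33.4), (np.float64(38.6), 35.5), (np.float64(38.6), 36.8), (np.float64(38.0), 38.1), (np.float64(38.8), 38.8)] rail top [(np.float64(-33.8), 10.0), (np.float64(-34.2), 10.4), (np.float64(-34.4), 10.0)]
strap [(np.float64(-43.8), -35.2), (np.float64(-39.8), 42.3), (np.float64(-44.2), -39.3), (np.float64(-47.4), -17.8)]
tongue sides [(np.float64(-21.0), -24.6), (np.float64(-20.2), -29.4)] [(np.float64(28.6), -20.9), (np.float64(28.8), -32.7)]
```

The foot is at y≈3, so it is on the fence, and it is square to about 0.2°. The heel reads about 1 mm back, so I'll repeat the gentle stop nudge to be sure.

```bash
python3 -c "
from h import *
W=lambda x,y,z:ORG+R.from_euler('z',YAW,degrees=True).apply([x/1e3,y/1e3,z/1e3])
for p in [(60,3,130),(60,3,54),(47,3,54)]: goto(W(*p),YAW)"
```

```text
shift [0.2072, 0.0044, 0.2036] turn [0.0009, 0.0006, -0.0003] rows>= 2.324028594886687 0.004658806004320269
shift [0.2073, 0.0043, 0.3556] turn [0.0009, 0.0006, -0.0003] rows>= 3.2928416050136127 0.004658806004320269
shift [0.1813, 0.0043, 0.3556] turn [0.0009, 0.0006, -0.0003] rows>= 3.1932612636892848 0.004658806004320269
```

```bash
python3 -m pendant '[[[0.1,0.004,0.05],[0,0,0],1],[[0.207,0.004,0.12],[0,0,0],1],[[0.207,0.004,0.2],[0,0,0],1],[[0.207,0.004,0.3],[0,0,0],1],[[0.207,0.004,0.355],[0,0,0],1],[[0.207,0.004,0.355],[0,0,0],1],[[0.195,0.004,0.355],[0,0,0],1],[[0.187,0.004,0.355],[0,0,0],1],[[0.183,0.004,0.355],[0,0,0],1],[[0.183,0.004,0.355],[0,0,0],1]]'
python3 -m pendant '[[[-0.002,0,0],[0,0,0],1],[[-0.003,0,0],[0,0,0],1],[[-0.003,0,0],[0,0,0],1]]'
python3 -m pendant '[[[-0.002,0,0],[0,0,0],1],[[-0.002,0,0],[0,0,0],1]]'
python3 -m pendant '[[[-0.002,0,0],[0,0,0],1],[[-0.002,0,0],[0,0,0],1]]'
```

```text
t: 27.7
eef_pos: [0.6122, 0.1722, 0.056]
tool_rot: [0.0, 0.997, 0.079, 0.001]
force: [0.1, 0.6, 0.2]
grip_width: -0.0
finger_force: 0.0
t: 28.08
eef_pos: [0.6105, 0.1719, 0.0551]
tool_rot: [0.0, 0.997, 0.078, 0.0]
force: [0.8, 0.3, -0.0]
grip_width: -0.0004
finger_force: 0.0
t: 28.32
eef_pos: [0.6095, 0.1717, 0.0551]
tool_rot: [0.0, 0.997, 0.078, 0.0]
force: [-0.2, -0.2, 0.7]
grip_width: -0.0003
finger_force: 0.0
t: 28.58
eef_pos: [0.6092, 0.1717, 0.0553]
tool_rot: [0.0, 0.997, 0.078, 0.001]
force: [4.1, 0.2, -1.7]
grip_width: -0.0001
finger_force: 0.0
```

Contact is at the same place as before (0.609), so the foot is still against the stop. I'll retreat and hand the job in.

```bash
python3 -m pendant '[[[0.01,0,0],[0,0,0],1],[[0.03,0,0],[0,0,0],1],[[0.03,0,-0.08],[0,0,0],1],[[0.03,0,-0.2],[0,0,0],1],[[0.03,0,-0.3],[0,0,0],1],[[0.03,0,-0.3],[0,0,0],1],[[0.03,0,-0.3],[0,0,0],1],[[0.03,0,-0.3],[0,0,0],1]]'
python3 -c "
from plant import job
print(job.job_done())"
```

```text
t: 29.58
eef_pos: [0.6224, 0.1737, 0.2034]
tool_rot: [0.0, 0.997, 0.078, -0.001]
force: [0.1, 0.4, -0.3]
grip_width: 0.0002
finger_force: 0.0
the job is handed in; nothing more can be done
None
```

I loaded the tongued foot into the jig and handed the job in at about 30 s of the 54 s limit: it lies flat under the strap, against the stop and fence, and is let go; no verdict came back, and the plunger's travel was only inferred from feel.

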